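Press a cage-card holder home behind its bracket lip

ROBOT

A 6-joint arm with a two-finger parallel gripper is mounted at the origin on the work surface. World frame = base frame: x ahead of the robot, y to its left, z up, the work surface at z = 0. Lengths are in m, angles in rad, forces in N, time in s.
With the tool pointing down it reaches from about 0.275 to 0.825 m from the base axis. Payload 4.9 kg.
Tool frame: the origin (TCP) lies midway between the tips of the shut fingers; the grasp point (between the pads) lies 19 mm behind it (bot.grip_depth is the distance from the TCP to the grasp point, in m); y points along the fingers, x is the direction in which the jaws open and shut, and the axes are right-handed (so a half turn about y gives the same grasp; the last joint's range is limited). The gripper opens to 85 mm and grips with 20 to 120 N. Pads are 22 mm wide; open, the fingers measure 114 mm over their backs; the gripper's body (76 mm by 85 mm) begins 54 mm behind the grasp point. The pads swing forward as they close: fully open they stand 13 mm farther back than shut.
Start: joints at [1.193, 0.326, -0.193, 1.052, 0, 1.437], TCP at [0.133, 0.534, 0.201] pointing down, gripper open.
Joint ranges: [-2.65, 2.65], [-0.97, 1.79], [-1.3, 1.35], [-1.93, 2.1], [-1.47, 1.37], [-3.14, 3.14]. Speed limits (rad/s): [2.57, 2.57, 3.14, 3.14, 3.14, 3.14].

INTERFACE

Orientations are given as a unit quaternion [w, x, y, z].
In Python, from cell import bot gives the robot as it stands. Calls block until the motion is done:
- bot.move_pose(position, orientation): joint-space move of the TCP to a pose.
- bot.move_linear(position, speed=0.15, rotation=None, until_force=None): straight line of the TCP; rotation=None keeps the orientation; speed is the mean speed in m/s. With until_force (N) it stops when the force on the tool has changed by that much, and returns True; else False.
- bot.goto_joints(angles): joint-space move.
- bot.set_gripper(opening, grasp_force=None): opening from 0.0 (shut) to 1.0 (fully open); grasp_force is the grip in N (None keeps the last); returns when the fingers have stopped.
- bot.wait(seconds).
- bot.solve_ik(position, orientation): joint angles nearest the present ones, or None.
- bot.camera(name): name is "scene" or "top"; returns the picture (480x640x3 uint8, red, green, blue); there is no depth.
- bot.calibration(name): a dict with "mtx" (3x3 intrinsics, pixels), "extrinsics" (4x4, takes a point from world to camera coordinates). Camera axes: x right, y down, z forward; pixel columns grow to the right and rows downward; lengths in m; the calibration is good to about 2 mm. A picture is of the moment at which its call begins. calibration takes no time and is no camera call.
A pose or a line that the arm cannot do raises bot.PlanningError and nothing moves.
- bot.close_job(): hands the job in, once; it reports no verdict.
Trained networks look in the newest picture that a camera, given by its name, has taken for a name from the list of things; names that differ only in an ending like _2 or _b are one class to them, and where a whole thing is asked for, a point or a joint stands for the part that bears it (a point fixed in the world has none). Each returns a list of dicts, best first, with "confidence" (0 to 1); they miss things now and then, are a little off and sometimes report something else, mostly with a low value. They report only what shows in the picture. A call takes as long as a camera call. They do not tell look-alikes from the thing itself.
- bot.search_frame(camera, thing): "bbox" ([left, top, width, height] in pixels, round what is visible of it).
Readings, each from a call of its own:
- bot.read_clock(): time.
- bot.read_joint_positions(): joint angles.
- bot.read_joint_vel(): joint speeds.
- bot.read_joint_efforts(): joint torques, N m.
- bot.read_position(): TCP position.
- bot.read_tool_rot(): TCP orientation.
- bot.read_ft_force(): force on the tool from outside, world axes, zero at the start.
- bot.read_moment(): the same for the moment, N m.
- bot.read_gripper_width(): opening from 0.0 (shut) to 1.0 (fully open).
Only numpy, scipy, OpenCV 4.12 (cv2) and the standard library are available. Lean on these libraries where they do the work, as an engineer would, in place of code of your own. Each camera call takes 0.05 s, during which the arm holds its last target.

TASK

Take the cage-card holder off its sloping rest, stand it upright on its thin lower edge behind the lip of the metal bracket on the cage, card facing away from the cage, and push it straight down against the bracket's spring until it is fully home. Finish while still gripping it and keeping it pressed home, because the spring lifts it when let go. Do not shove about the bottle, beaker, vial, bowl or slide box.

Things in the scene. Friction and masses are not known exactly. Their poses are not given: they have to be found in the camera images.
- holder: cage-card holder: loose flat grey plastic plate with a white card in a window on its +x face, 8 mm thick (x), 70 mm wide (y), 120 mm tall (z), 55 to 115 g. Origin at the centre of its thin lower edge, z up the plate. Top 32 mm and the back are plain and flat. At the start it leans on the rest, z 40 degrees from vertical, top edge towards the robot's side, card up.
- holder_front (a point): point on the holder's card face (+x), centred, 10 mm above its lower edge
- holder_top (a point): centre of the holder's top edge, 120 mm from its lower edge
- rest: fixed white sloping rest, origin under its foot (100 x 100 x 6 mm, centred 5 mm to +x). The holder's lower edge stands on a ledge at (30, 0, 20) mm, up to 8 mm aside in y. A 6 mm thick, 90 mm wide panel backs the holder's lower 68 mm; its upper 52 mm overhang freely towards -x, only the foot beneath.
- cage: fixed translucent white tub, 200 (x) x 260 (y) x 120 mm tall, wire lid up to 128 mm, origin at the centre of its underside. Its +x face, away from the robot, carries the aluminium card bracket, the slot's centre 110 mm to +x of the origin; the other tub, at the bench's right end, has no bracket
- slot (a point): centre of the bracket's slot, 115 mm above the bench, at the top of the lip's straight part; axes as the cage's. Slot 12 mm wide (x), 100 mm long (y), ends closed. Cage side (-x): 4 mm back plate rising 35 mm above this point. Outer side (+x): 3 mm lip, flared on top: 12 mm higher its edge is 8 mm farther out. The sprung floor is 20 mm below this point, 30 mm when pressed home.
- ejector (a joint): depth in m of the bracket's sprung floor strip below its rest height: 0 up, 0.010 fully down on its stop (holder home). The spring pushes up with 3 N at 0, rising to 9 N at 0.010; beyond is a rigid stop.
- amber_bottle: brown glass bottle, 48 mm across, 100 mm tall, origin under its centre, leave alone
- beaker: glass beaker, 60 mm across, 80 mm tall, origin under its centre, leave alone
- vial: small glass vial, 24 mm across, 50 mm tall, origin under its centre, leave alone
- enamel_bowl: white bowl, 120 mm across, 50 mm tall, origin under its centre, leave alone
- slide_box: flat blue slide box, 90 x 160 x 30 mm, origin under its centre, leave alone
There are look-alikes about, which are no part of the job. What is meant by the holder is not red, and is the larger of those in its own colour. Leave any turquoise look-alike of the rest alone.

How it is judged:
By the outcome, as a careful person would: the job done as asked, in the order asked, and still so for the second after the job is handed in, while the arm keeps its last pose, push and grip.
It also fails if it takes over 45 s, if anything falls off the work surface, if the arm or the gripper's body presses on something with over 40 N, if the wrist force passes 120 N, or if a joint passes its speed limit or range.

## Working session

There is one attempt and no reset: what is moved stays moved. The work goes in short steps, each a Python script; the robot and the scene stay as the last script left them, time stands still between calls to the robot, and variables do not carry over. Pictures are saved under pics/ and viewed, and the job is handed in when it is done.

```bash
ls; mkdir -p pics; python3 - <<'E'
from cell import bot
import cv2,numpy as np
for n in("scene","top"):
    im=bot.camera(n); cv2.imwrite(f"pics/{n}0.png",im[:,:,::-1])
    c=bot.calibration(n); print(n,np.round(c["mtx"],2).tolist(),np.round(c["extrinsics"],4).tolist())
    for t in("holder","rest","cage","slot"):
        try:print(t,[(np.round(d["bbox"]).tolist(),round(d["confidence"],2)) for d in bot.search_frame(n,t)])
        except Exception as e:print(t,e)
print(bot.read_tool_rot(),bot.read_clock(),bot.grip_depth)
E
```

```text
pics
scene [[527.89, 0.0, 320.34], [0.0, 527.89, 240.47], [0.0, 0.0, 1.0]] [[0.7441, 0.6679, 0.0144, -0.4107], [0.4421, -0.4761, -0.7602, -0.1615], [-0.5009, 0.572, -0.6495, 1.6718], [0.0, 0.0, 0.0, 1.0]]
holder [([144.0, 284.0, 55.0, 45.0], 0.98), ([219.0, 253.0, 45.0, 59.0], 0.82), ([282.0, 310.0, 28.0, 32.0], 0.59), ([402.0, 161.0, 37.0, 25.0], 0.5)]
rest [([218.0, 283.0, 51.0, 38.0], 0.92), ([198.0, 330.0, 63.0, 65.0], 0.9)]
cage [([312.0, 158.0, 111.0, 97.0], 0.85)]
slot [([315.0, 158.0, 106.0, 100.0], 0.87), ([107.0, 338.0, 59.0, 50.0], 0.39)]
top [[443.61, 0.0, 313.04], [0.0, 443.61, 253.09], [0.0, 0.0, 1.0]] [[-0.0259, -0.9996, 0.0121, 0.0016], [-0.995, 0.0246, -0.0965, 0.5765], [0.0961, -0.0146, -0.9953, 1.3378], [0.0, 0.0, 0.0, 1.0]]
holder [([365.0, 275.0, 26.0, 27.0], 0.82), ([401.0, 304.0, 44.0, 34.0], 0.58), ([352.0, 227.0, 25.0, 25.0], 0.55)]
rest [([359.0, 268.0, 34.0, 30.0], 0.93), ([408.0, 224.0, 37.0, 38.0], 0.58)]
cage [([167.0, 233.0, 109.0, 95.0], 0.79)]
slot [([167.0, 233.0, 111.0, 92.0], 0.97), ([361.0, 265.0, 34.0, 33.0], 0.26)]
[-0.55706829  0.55711153  0.43545083 -0.43552754] 0.5 0.0187
```

View pics/scene0.png

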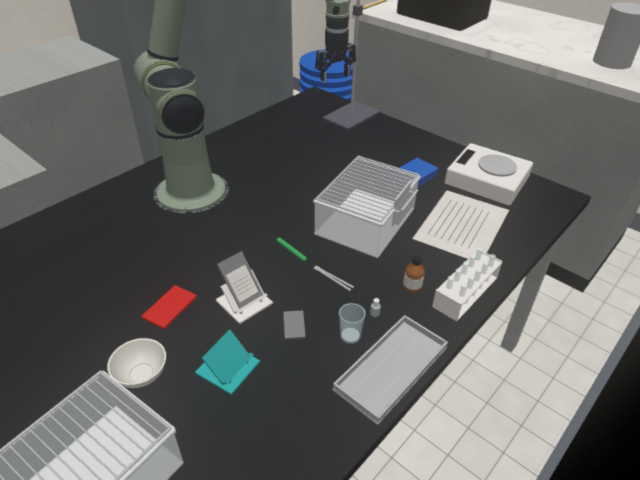

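View pics/top0.png

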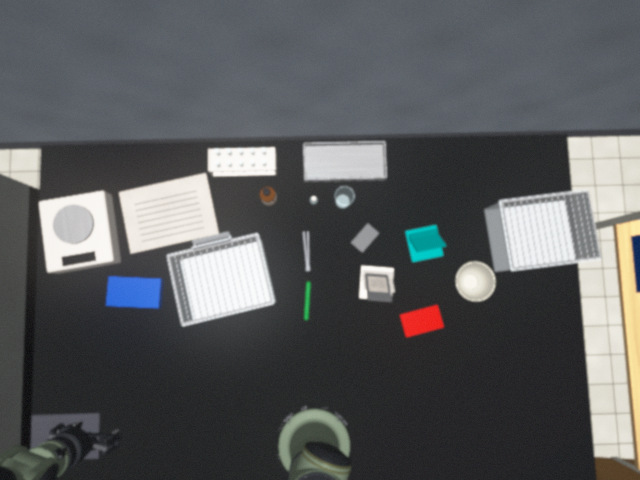

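```bash
python3 - <<'E'
import cv2
a=cv2.imread("pics/scene0.png")[240:400,100:320];cv2.imwrite("pics/sc.png",cv2.resize(a,None,fx=3.6,fy=3.6,interpolation=cv2.INTER_CUBIC))
a=cv2.imread("pics/top0.png")[200:350,330:460];cv2.imwrite("pics/tc.png",cv2.resize(a,None,fx=4,fy=4,interpolation=cv2.INTER_CUBIC))
a=cv2.imread("pics/top0.png")[210:350,150:300];cv2.imwrite("pics/tcage.png",cv2.resize(a,None,fx=4,fy=4,interpolation=cv2.INTER_CUBIC))
a=cv2.imread("pics/scene0.png")[140:280,290:450];cv2.imwrite("pics/scage.png",cv2.resize(a,None,fx=4,fy=4,interpolation=cv2.INTER_CUBIC))
E
```

```text
(no output)
```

View pics/sc.png

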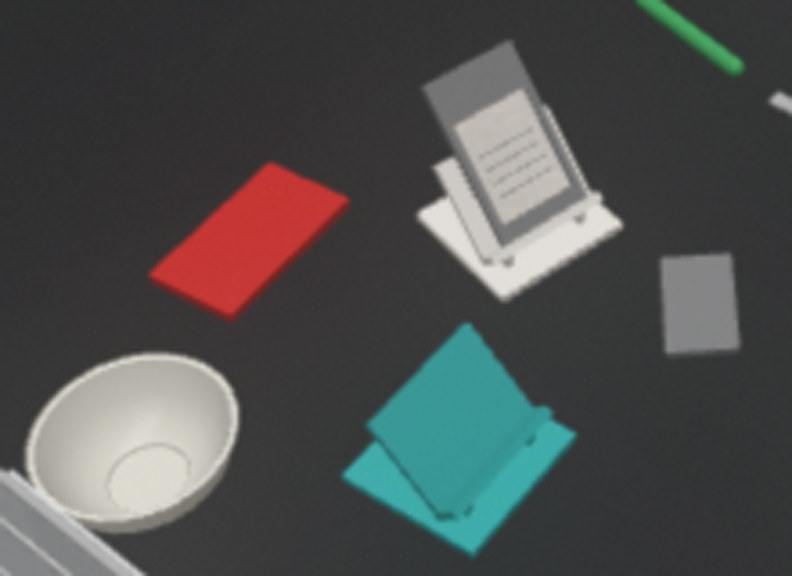

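View pics/tc.png

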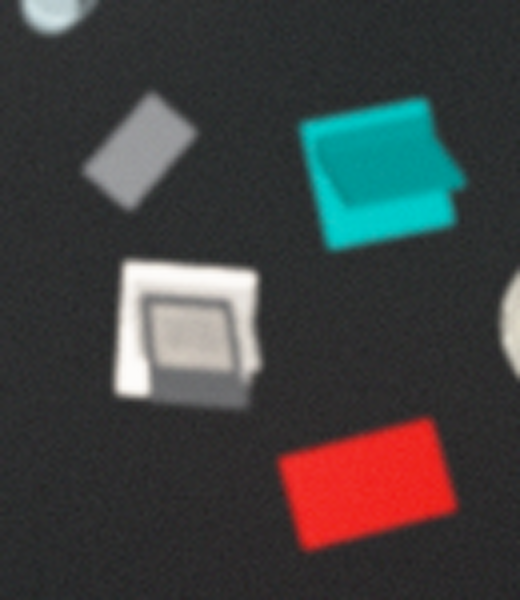

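View pics/tcage.png

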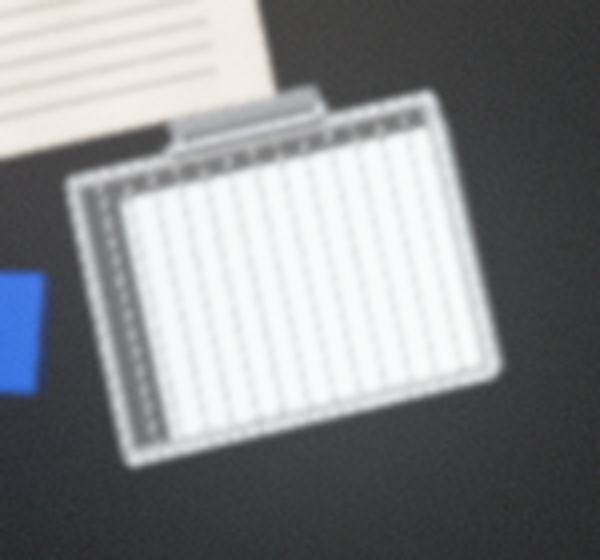

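View pics/scage.png

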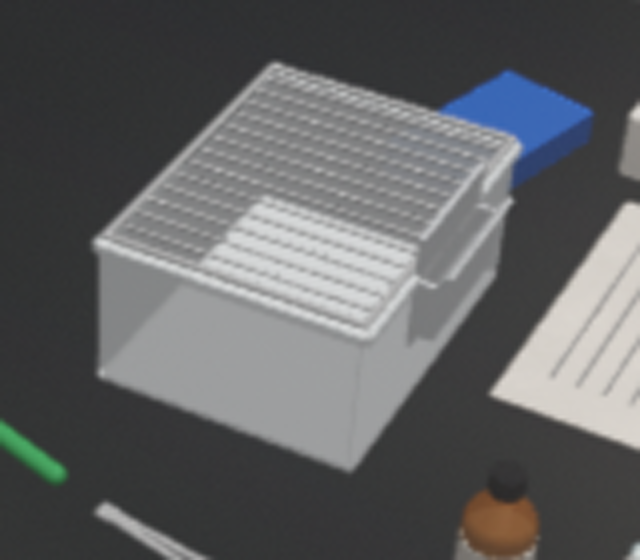

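Candidates for the holder, in scene pixels:
- Grey plate with a white card, on the white rest, at (240,280).
- Small grey plate at (294,324).
- Red plate at (169,306).

The turquoise rest at (228,362) is also a look-alike. I choose the larger grey plate with the card, on the white rest at (240,280). The crop confirms it. The bracket cage is the one at (366,205) in the scene view. Next I fit the poses.

```bash
cat > h.py <<'E'
import numpy as np,cv2
from scipy.optimize import least_squares
from scipy.spatial.transform import Rotation as R
from cell import bot
C={n:bot.calibration(n) for n in("scene","top")}
def proj(n,P):
    P=np.atleast_2d(P);E=np.array(C[n]["extrinsics"]);p=P@E[:3,:3].T+E[:3,3];q=p@np.array(C[n]["mtx"]).T
    return q[:,:2]/q[:,2:]
def T(p,P):  # x,y,yaw
    c,s=np.cos(p[2]),np.sin(p[2]);P=np.atleast_2d(np.array(P,float))
    return np.c_[p[0]+c*P[:,0]-s*P[:,1],p[1]+s*P[:,0]+c*P[:,1],P[:,2]]
a=np.radians(40)
def hold(P,dy=0): # holder frame -> rest frame
    P=np.atleast_2d(np.array(P,float))
    return np.c_[.03+np.cos(a)*P[:,0]-np.sin(a)*P[:,2],dy+P[:,1],.02+np.sin(a)*P[:,0]+np.cos(a)*P[:,2]]
E
cat > fit.py <<'E'
from h import *
# holder front face x: origin centre -> +-4mm
FR=[(-.045,.05,.006),(.055,.05,.006),(.055,-.05,.006),(-.045,-.05,.006)]
HC=[(.004,.035,.12),(.004,-.035,.12),(.004,-.035,0),(.004,.035,0)]
obs=[("top","f",1,(361.25,265.5)),("top","f",2,(394.25,267.5)),("top","f",0,(358.75,298.75)),
("scene","f",3,(215.8,299.7)),("scene","f",2,(240.3,323.3)),("scene","f",1,(272.8,302.5)),
("scene","h",1,(217.2,264.4)),("scene","h",0,(242.2,251.1)),("scene","h",3,(263.9,294.2)),("scene","h",2,(238.9,308.6)),
("top","h",0,(367.5,300.75)),("top","h",1,(391.75,302)),("top","h",3,(366.25,274.25)),("top","h",2,(388,275.5))]
def res(p):
    f=T(p,FR);h=T(p,hold(HC,p[3]))
    return np.concatenate([proj(n,(f if k=="f" else h)[i])[0]-o for n,k,i,o in obs])
s=least_squares(res,[.45,-.15,-.05,0],loss="soft_l1");print("rest",s.x);print(np.round(res(s.x).reshape(-1,2),1).tolist())
rp=s.x
LC=[(-.1,.13,.124),(.1,.13,.124),(.1,-.13,.124),(-.1,-.13,.124),(-.1,-.13,0),(.1,-.13,0)]
ob=[("top",1,(167,255.75)),("top",2,(258.75,233)),("top",3,(275,302.5)),("top",0,(182.5,326.25)),
("scene",0,(358.75,156.25)),("scene",3,(314.5,200.75)),("scene",2,(382.5,224.5)),("scene",1,(419.5,176.25)),("scene",4,(315,234.25)),("scene",5,(378,257.5))]
def rc(p):
    f=T(p,LC);return np.concatenate([proj(n,f[i])[0]-o for n,i,o in ob])
s=least_squares(rc,[.5,.25,.2],loss="soft_l1");print("cage",s.x);print(np.round(rc(s.x).reshape(-1,2),1).tolist())
cp=s.x
np.save("p.npy",np.r_[rp,cp])
def draw(n,box,k,segs,out):
    l,t,r,b=box;im=cv2.imread(f"pics/{n}0.png")[t:b,l:r];im=cv2.resize(im,None,fx=k,fy=k,interpolation=cv2.INTER_CUBIC)
    for A,B,c in segs:
        u=(proj(n,[A,B])-(l,t)+.5)*k-.5;cv2.line(im,*[tuple(int(round(v)) for v in q) for q in u],c,1,cv2.LINE_AA)
    cv2.imwrite(out,im)
loop=lambda P,c:[(P[i],P[(i+1)%len(P)],c) for i in range(len(P))]
sr=loop(T(rp,FR),(0,0,255))+loop(T(rp,hold(HC,rp[3])),(0,255,0))
bp=[(.104,.05,.15),(.104,-.05,.15)];lp=[(.1255,.05,.127),(.1255,-.05,.127)];ls=[(.1175,.05,.115),(.1175,-.05,.115)]
sc=loop(T(cp,LC[:4]),(0,0,255))
for q,c in((bp,(0,255,0)),(lp,(255,0,255)),(ls,(255,255,0))):
    Q=T(cp,q);sc+=[(Q[0],Q[1],c)]
draw("scene",(190,235,300,335),7,sr,"pics/o1.png");draw("top",(340,250,420,310),9,sr,"pics/o2.png")
draw("scene",(300,140,440,265),5,sc,"pics/o3.png");draw("top",(155,220,285,335),5,sc,"pics/o4.png")
E
python3 fit.py; python3 -c "
import cv2,numpy as np
a=[cv2.imread(f'pics/o{i}.png') for i in (1,2,3,4)]
for i,p in enumerate(((0,1),(2,3))):
    x,y=a[p[0]],a[p[1]];w=sum(v.shape[1] for v in(x,y));print(w)
"
```

```text
rest [ 0.47863649 -0.2073695  -0.10442929  0.00318207]
[[0.1, -0.9], [-1.0, -0.4], [0.5, -2.1], [-0.4, -1.3], [-1.4, -1.7], [-0.6, -1.4], [-0.4, -1.1], [-1.1, -0.8], [-1.3, -0.3], [0.3, -0.7], [0.2, -4.0], [0.4, -3.3], [-0.9, -2.6], [0.0, -2.1]]
cage [0.50500428 0.25240943 0.21682186]
[[1.3, -1.8], [-1.5, -0.6], [-1.6, -2.1], [0.8, -3.4], [-1.5, -0.7], [0.1, -1.8], [-0.6, -2.3], [-0.5, -2.1], [-0.7, -0.2], [-0.2, 0.3]]
1490
1350
```

View pics/o1.png

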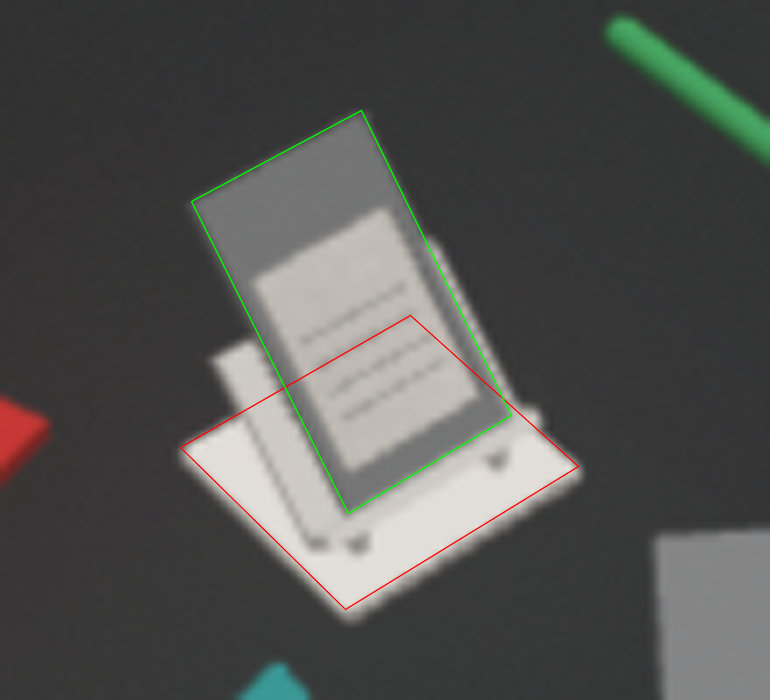

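View pics/o2.png

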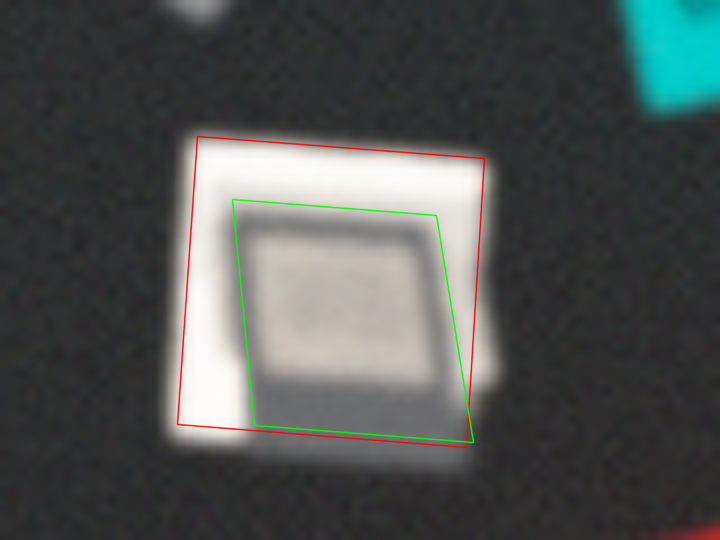

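View pics/o3.png

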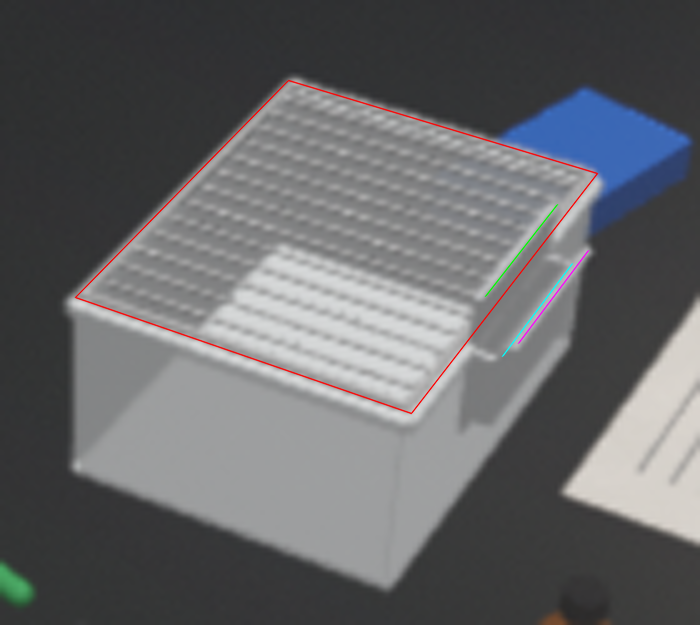

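View pics/o4.png

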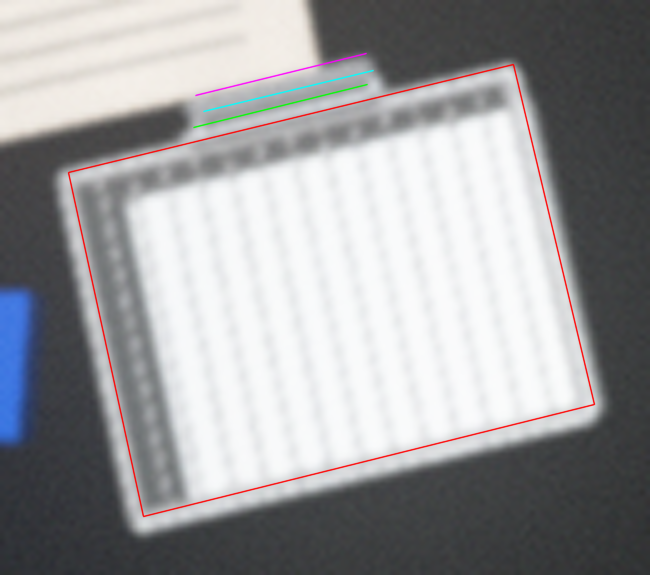

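```bash
cat > fit2.py <<'E'
import io,contextlib
with contextlib.redirect_stdout(io.StringIO()): from fit import *
for n in("top","scene"):
    def r1(p):
        return res(p).reshape(-1,2)[[i for i,o in enumerate(obs) if o[0]==n]].ravel()
    s=least_squares(lambda p:r1(p)+.37,rp);print(n,"rest",np.round(s.x,4),"rms",np.sqrt(np.mean(s.fun**2)),np.round(T(s.x,hold([0,0,.12],s.x[3])),4))
    s=least_squares(lambda p:rc(p).reshape(-1,2)[[i for i,o in enumerate(ob) if o[0]==n]].ravel()+.37,cp);print(n,"cage",np.round(s.x,4),np.sqrt(np.mean(s.fun**2)),T(s.x,[.11,0,.115]))
print(proj("top",[[.133,.534,.201],[0,0,0]]),proj("scene",[[.133,.534,.201],[0,0,0]]))
E
python3 fit2.py
python3 - <<'E'
from h import *
q=bot.read_tool_rot();print(R.from_quat(np.r_[q[1:],q[0]]).as_matrix().round(3))
a=cv2.imread("pics/top0.png")[400:480,20:150];cv2.imwrite("pics/g1.png",cv2.resize(a,None,fx=6,fy=6,interpolation=cv2.INTER_CUBIC))
a=cv2.imread("pics/scene0.png")[0:100,290:400];cv2.imwrite("pics/g2.png",cv2.resize(a,None,fx=6,fy=6,interpolation=cv2.INTER_CUBIC))
E
```

```text
top rest [ 0.473  -0.206  -0.1071  0.0028] rms 0.8839982463268682 [[ 0.4264 -0.1982  0.1119]]
top cage [0.5004 0.2528 0.2207] 1.1226891896664988 [[0.60773592 0.27685421 0.115     ]]
scene rest [ 0.4809 -0.2087 -0.1017  0.0037] rms 0.49083551176546564 [[ 0.4344 -0.2002  0.1119]]
scene cage [0.5079 0.2502 0.2087] 0.7385211398105456 [[0.61555562 0.27297581 0.115     ]]
[[106.06929133 423.06933846]
 [313.58248965 444.24864456]] [[334.50932443  89.3015668 ]
 [190.63888672 189.47512124]]
[[ 0.241 -0.    -0.97 ]
 [ 0.97  -0.     0.241]
 [-0.    -1.     0.   ]]
```

View pics/g1.png

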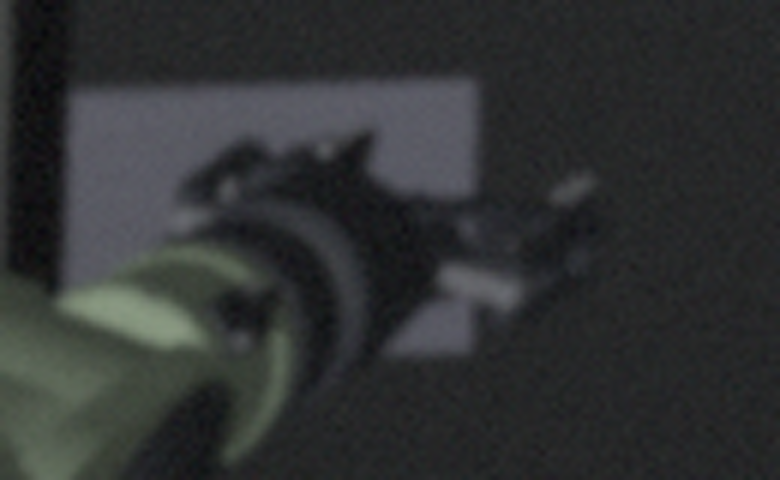

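```bash
cat >> h.py <<'E'
def quat(M):
    q=R.from_matrix(M).as_quat();return np.r_[q[3],q[:3]]
def hrot(yaw,tilt): # holder rotation
    return R.from_euler("z",yaw).as_matrix()@R.from_euler("y",-tilt).as_matrix()
def toolrot(H,sgn): # tool x = sgn*hx, tool y=-hz
    x=sgn*H[:,0];y=-H[:,2];return np.c_[x,y,np.cross(x,y)]
E
python3 - <<'E'
from h import *
p=np.load("p.npy");rp,cp=p[:4],p[4:]
for s in(1,-1):
    H=hrot(rp[2],a);q=quat(toolrot(H,s))
    for d in(.087,.16,.2):
        P=T(rp,hold([0,0,d],rp[3]))[0]; j=bot.solve_ik(P,q);print(s,d,P.round(3),None if j is None else np.round(j,2))
    H=hrot(cp[2],0);q=quat(toolrot(H,s))
    for z in(.085+.087,.3,.38):
        P=T(cp,[.11,0,z])[0]; j=bot.solve_ik(P,q);print(s,z,P.round(3),None if j is None else np.round(j,2))
E
```

```text
1 0.087 [ 0.453 -0.202  0.087] [-0.89  0.12 -1.2  -0.29  0.47  0.92]
1 0.16 [ 0.407 -0.197  0.143] [-1.02 -0.13 -1.17  0.06  0.54  0.79]
1 0.2 [ 0.381 -0.194  0.173] [-1.11 -0.25 -1.13  0.26  0.57  0.69]
1 0.172 [0.612 0.276 0.172] [0.31 0.57 0.12 1.12 0.   1.67]
1 0.3 [0.612 0.276 0.3  ] [0.31 0.54 0.38 1.42 0.   1.67]
1 0.38 [0.612 0.276 0.38 ] [0.31 0.56 0.63 1.63 0.   1.67]
-1 0.087 [ 0.453 -0.202  0.087] [-0.89  0.12 -1.2  -0.29  0.47 -2.23]
-1 0.16 [ 0.407 -0.197  0.143] [-1.02 -0.13 -1.17  0.06  0.54 -2.36]
-1 0.2 [ 0.381 -0.194  0.173] [-1.11 -0.25 -1.13  0.26  0.57 -2.45]
-1 0.172 [0.612 0.276 0.172] [ 0.31  0.57  0.12  1.12  0.   -1.47]
-1 0.3 [0.612 0.276 0.3  ] [ 0.31  0.54  0.38  1.42  0.   -1.47]
-1 0.38 [0.612 0.276 0.38 ] [ 0.31  0.56  0.63  1.63  0.   -1.47]
```

```bash
cat > s1.py <<'E'
from h import *
p=np.load("p.npy");rp,cp=p[:4],p[4:]
H=hrot(rp[2],a);q=quat(toolrot(H,1))
print(bot.read_clock())
bot.move_linear([.133,.534,.36],speed=.3)
bot.set_gripper(.5)
P=T(rp,hold([0,0,.21],rp[3]))[0]
bot.move_pose(P+[0,0,.12],q)
bot.move_linear(P,speed=.2)
print(P,bot.read_position(),bot.read_clock())
for n in("scene","top"):
    cv2.imwrite(f"pics/{n}1.png",bot.camera(n)[:,:,::-1])
    print(proj(n,bot.read_position()))
a1=cv2.imread("pics/scene1.png")[200:340,160:320];cv2.imwrite("pics/b1.png",cv2.resize(a1,None,fx=5,fy=5,interpolation=cv2.INTER_CUBIC)[:600*1])
a1=cv2.imread("pics/top1.png")[240:340,330:430];cv2.imwrite("pics/b2.png",cv2.resize(a1,None,fx=6,fy=6,interpolation=cv2.INTER_CUBIC))
E
python3 s1.py
```

```text
0.5
[ 0.37455472 -0.19326113  0.18086933] [ 0.37497714 -0.1934286   0.18145511] 5.1
[[211.56628406 222.93557048]]
[[382.88910144 320.19923734]]
```

View pics/b1.png

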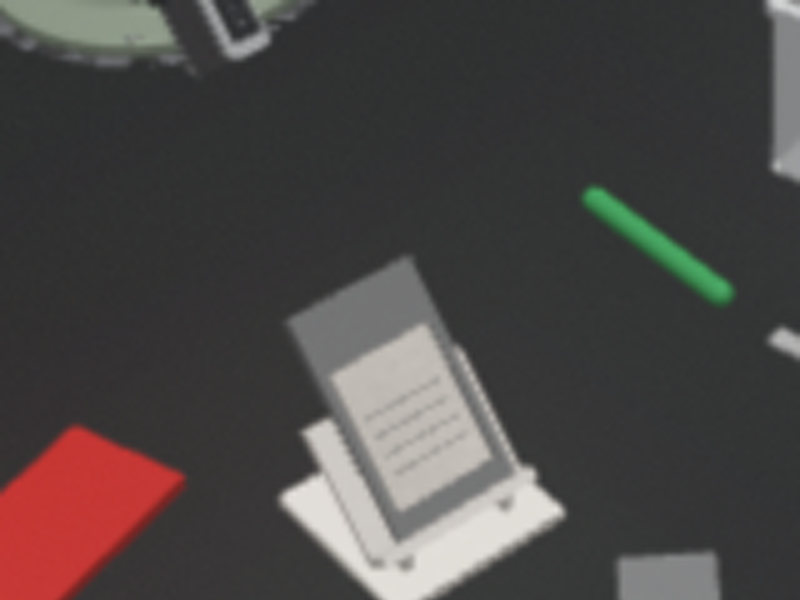

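View pics/b2.png

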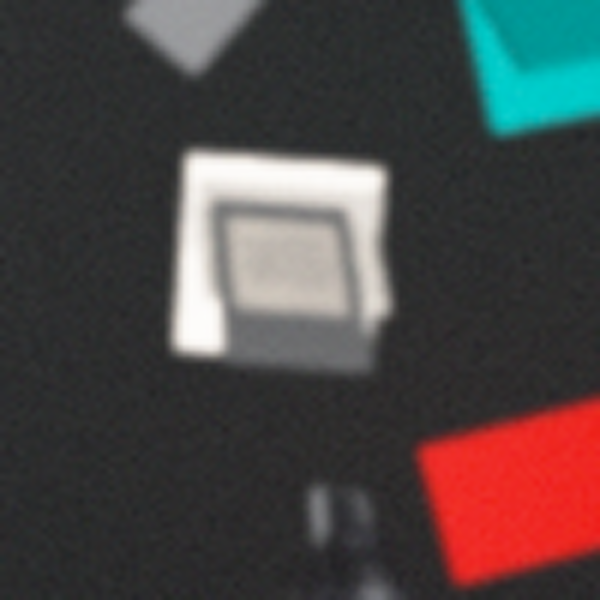

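```bash
python3 - <<'E'
from h import *
M=toolrot(hrot(-.1044,a),1)
P=np.array(bot.read_position());g=bot.read_gripper_width();print(g)
for n,(l,t,r,b),k in(("scene",(160,170,260,260),8),("top",(345,290,435,365),8)):
    im=cv2.imread(f"pics/{n}1.png")[t:b,l:r];im=cv2.resize(im,None,fx=k,fy=k,interpolation=cv2.INTER_CUBIC)
    im=np.clip(im.astype(float)*1.8,0,255).astype(np.uint8)
    for s,c in((1,(0,0,255)),(-1,(0,255,0))):
        Q=[P+M@np.array([s*.021,-d,w]) for d,w in((.004,-.011),(.004,.011),(.04,.011),(.04,-.011))]
        u=((proj(n,Q)-(l,t)+.5)*k-.5).round().astype(int);cv2.polylines(im,[u.reshape(-1,1,2)],True,c,1)
    cv2.imwrite(f"pics/c_{n}.png",im)
E
```

```text
0.49885271971759987
```

View pics/c_scene.png

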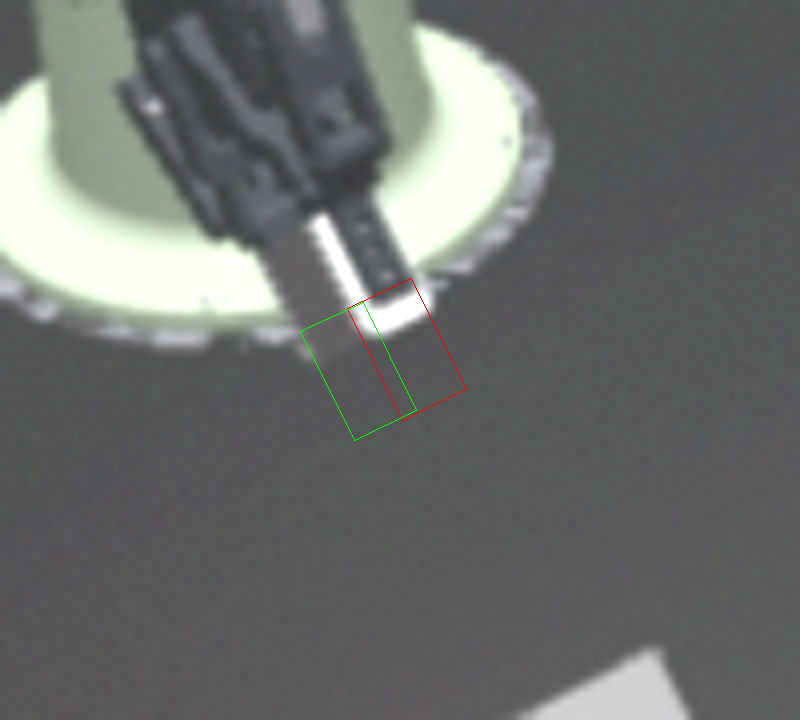

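View pics/c_top.png

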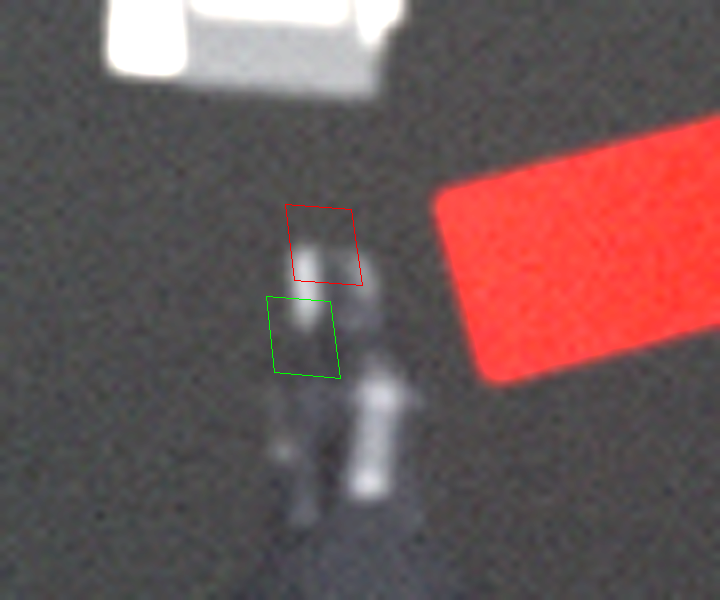

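```bash
python3 - <<'E'
from h import *
bot.set_gripper(0)
M=toolrot(hrot(-.1044,a),1)
P=np.array(bot.read_position());g=bot.read_gripper_width();print(g,bot.read_clock())
for n,(l,t,r,b),k in(("scene",(160,170,260,260),8),("top",(345,290,435,365),8)):
    im=bot.camera(n)[:,:,::-1];cv2.imwrite(f"pics/{n}2.png",im);im=im[t:b,l:r]
    im=cv2.resize(im,None,fx=k,fy=k,interpolation=cv2.INTER_CUBIC)
    im=np.clip(im.astype(float)*1.8,0,255).astype(np.uint8)
    Q=[P+M@np.array([0,-d,w]) for d,w in((0,-.011),(.0,.011),(.019,.011),(.019,-.011))]
    u=((proj(n,Q)-(l,t)+.5)*k-.5).round().astype(int);cv2.polylines(im,[u.reshape(-1,1,2)],True,(0,255,0),1)
    cv2.circle(im,tuple(int(v) for v in u[:2].mean(0)),3,(0,0,255),-1)
    cv2.imwrite(f"pics/d_{n}.png",im)
E
```

```text
0.004854327954818521 5.6833
```

View pics/d_scene.png

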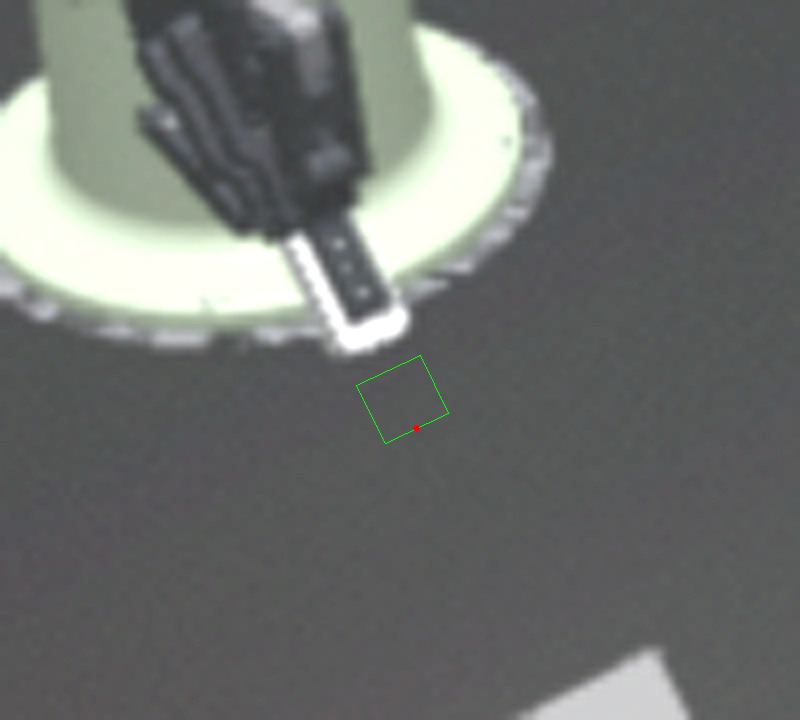

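View pics/d_top.png

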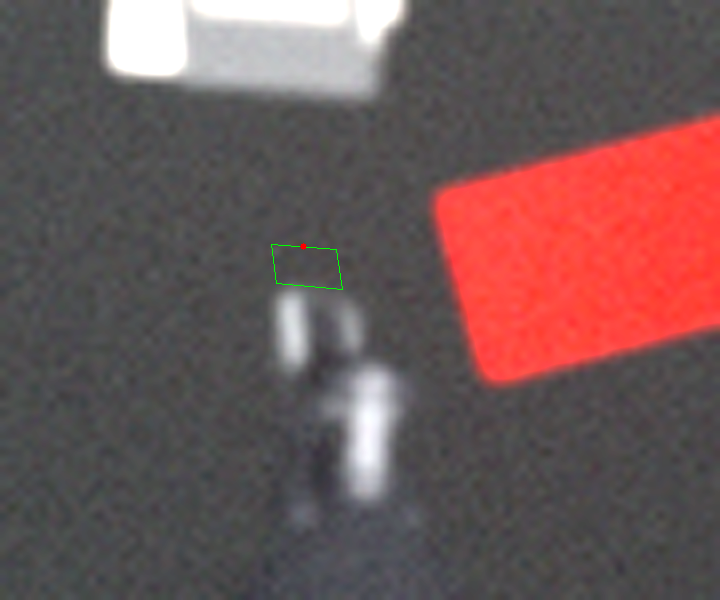

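```bash
python3 - <<'E'
from h import *
us=np.array([368,346])/8+np.array([160,170])-.44
ut=np.array([318,292])/8+np.array([345,290])-.44
s=least_squares(lambda X:np.r_[proj("scene",X)[0]-us,proj("top",X)[0]-ut],[.37,-.19,.18])
P=np.array(bot.read_position());q=bot.read_tool_rot();M=R.from_quat(np.r_[q[1:],q[0]]).as_matrix()
print(s.x,s.fun,P,"tool",M.T@(s.x-P));print(M.round(3),bot.read_joint_positions())
print(proj("scene",[0,0,0]),proj("top",[0,0,0]))
E
```

```text
[ 0.36006396 -0.19468683  0.20473054] [0.52328503 0.03395088 0.45728969 0.36470215] [ 0.3745447  -0.1932477   0.18086941] tool [ 0.00441983 -0.0274397  -0.00294019]
[[ 0.762  0.639  0.104]
 [-0.08  -0.067  0.995]
 [ 0.643 -0.766  0.   ]] [-1.13439778 -0.27567586 -1.12297618  0.31572947  0.5836212   0.66491297]
[[190.63888672 189.47512124]] [[313.58248965 444.24864456]]
```

```bash
cat > s2.py <<'E'
from h import *
Pq=quat(toolrot(hrot(0,0),1))
bot.move_pose([.37,-.10,.09],Pq)
try:
    r=bot.move_linear([.37,-.10,.002],speed=.05,until_force=4)
except Exception as e: print(e);r=None
P=np.array(bot.read_position());print(r,P,bot.read_ft_force(),bot.read_clock())
for n,(l,t,r,b),k in(("scene",(170,210,270,300),8),("top",(310,280,400,350),8)):
    im=bot.camera(n)[:,:,::-1];cv2.imwrite(f"pics/{n}3.png",im);im=im[t:b,l:r]
    im=cv2.resize(im,None,fx=k,fy=k,interpolation=cv2.INTER_CUBIC)
    im=np.clip(im.astype(float)*1.8,0,255).astype(np.uint8)
    u=((proj(n,P)-(l,t)+.5)*k-.5).round().astype(int)
    cv2.circle(im,tuple(int(v) for v in u[0]),3,(0,0,255),-1);print(u)
    cv2.imwrite(f"pics/e_{n}.png",im)
E
python3 s2.py
```

```text
False [ 0.37018154 -0.10008084  0.00219794] [ 0.23086109 -0.83403096 -0.19127704] 8.5
[[608 390]]
[[266 319]]
```

View pics/e_scene.png

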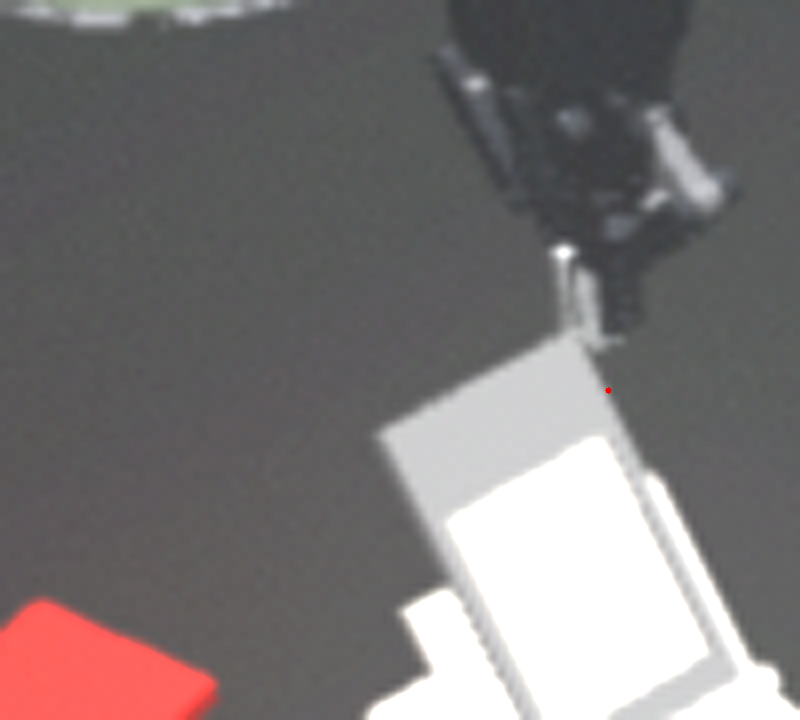

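View pics/e_top.png

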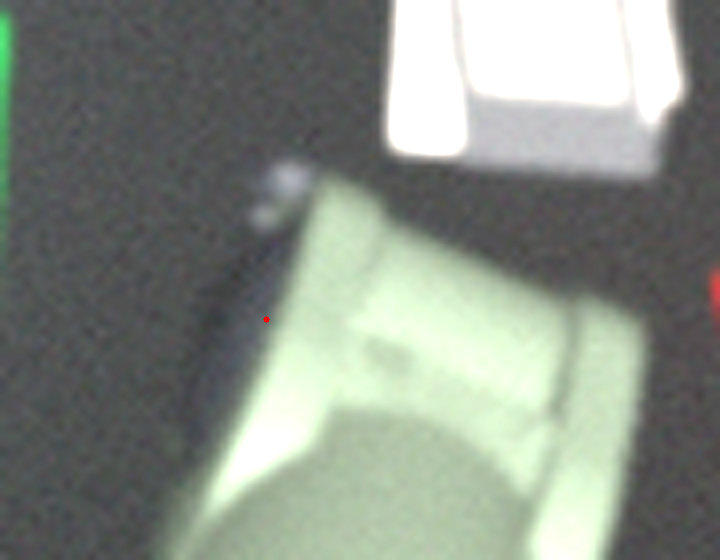

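```bash
python3 - <<'E'
from h import *
try:
    r=bot.move_linear([.37,-.10,-.035],speed=.03,until_force=4);print(r)
except Exception as e: print(repr(e))
P=np.array(bot.read_position());print(P,bot.read_ft_force(),bot.read_clock())
for n,(l,t,r,b),k in(("scene",(170,210,270,300),8),("top",(310,280,400,350),8)):
    im=bot.camera(n)[:,:,::-1];cv2.imwrite(f"pics/{n}4.png",im);im=im[t:b,l:r]
    im=cv2.resize(im,None,fx=k,fy=k,interpolation=cv2.INTER_CUBIC)
    im=np.clip(im.astype(float)*1.8,0,255).astype(np.uint8)
    u=((proj(n,[P[0],P[1],0])-(l,t)+.5)*k-.5).round().astype(int)
    cv2.circle(im,tuple(int(v) for v in u[0]),3,(0,0,255),-1);print(u)
    cv2.imwrite(f"pics/f_{n}.png",im)
E
```

```text
True
[ 0.36979851 -0.09991983 -0.03056443] [-0.43784373 -0.07133434  6.28699166] 9.5917
[[608 394]]
[[265 320]]
```

View pics/f_scene.png

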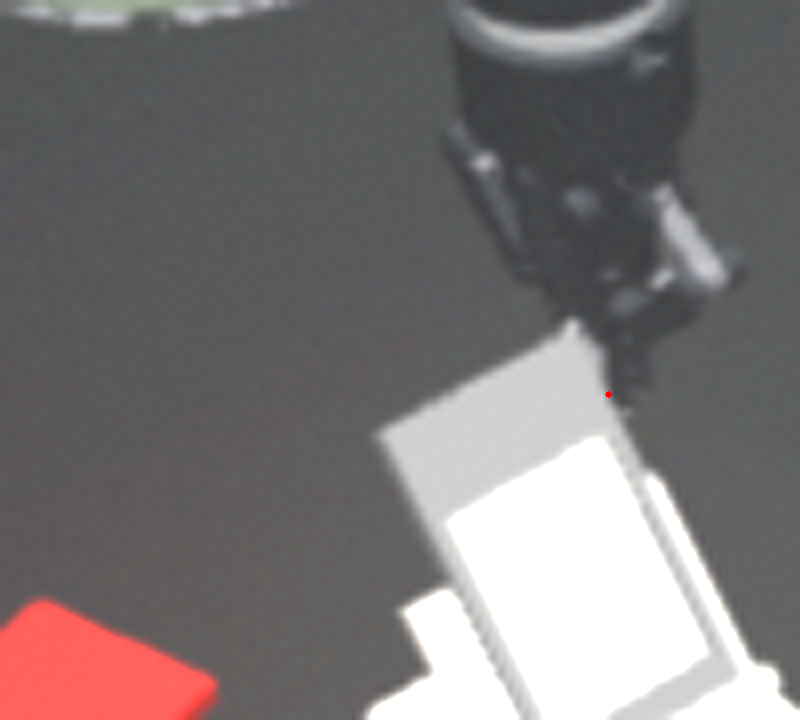

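```bash
python3 - <<'E'
from h import *
M=toolrot(hrot(-.1044,a),1);P=np.array([ 0.3745,-0.1932,0.1809])-.03*M[:,1]
print(P,proj("scene",P),proj("top",P))
# finger outer tips ~8mm either side
for s in(1,-1):print(proj("scene",P+M[:,0]*.006*s),proj("top",P+M[:,0]*.006*s))
for n,f in(("scene","scene4"),("top","top4")):print(n,proj(n,[.37,-.1,0]))
E
```

```text
[ 0.35532137 -0.19119044  0.20388133] [[206.02450239 211.63897921]] [[383.46600963 328.25357627]]
[[206.8878767  211.23263428]] [[383.82511176 326.59911124]]
[[205.16809078 212.04204716]] [[383.10898059 329.89849014]]
scene [[245.647658   258.82065403]]
top [[342.73423392 319.51129982]]
```

View pics/f_top.png

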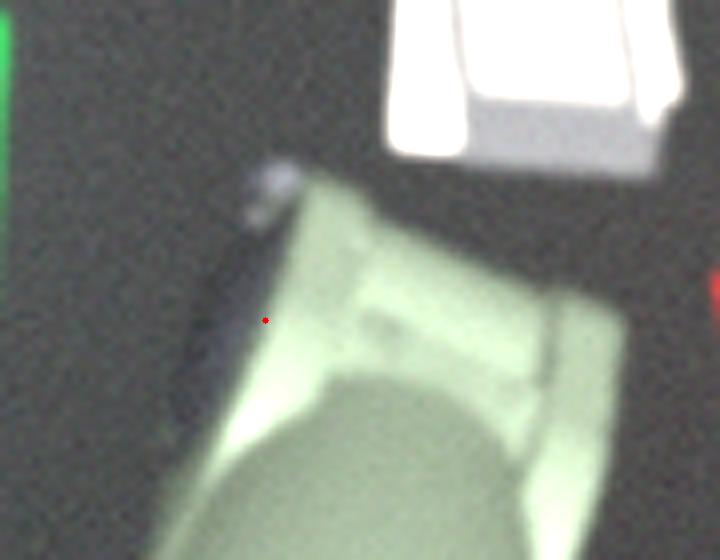

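```bash
cat > s3.py <<'E'
from h import *
p=np.load("p.npy");rp=p[:4];rp[0]=.478
H=hrot(rp[2],a);q=quat(toolrot(H,1))
OFF=.030
def G(d,x=.002): return T(rp,hold([x,0,d-OFF],rp[3]))[0]
print(bot.solve_ik(G(.088),q))
bot.move_linear([.37,-.10,.10],speed=.25)
bot.set_gripper(.5)
bot.move_pose(G(.18),q)
r=bot.move_linear(G(.135),speed=.1,until_force=4)
print(r,bot.read_position(),bot.read_clock())
for n,(l,t,r,b),k in(("scene",(190,220,290,320),6),("top",(345,250,420,325),8)):
    im=bot.camera(n)[:,:,::-1];cv2.imwrite(f"pics/{n}5.png",im);im=im[t:b,l:r]
    im=cv2.resize(im,None,fx=k,fy=k,interpolation=cv2.INTER_CUBIC)
    im=np.clip(im.astype(float)*1.3,0,255).astype(np.uint8)
    cv2.imwrite(f"pics/k_{n}.png",im)
E
python3 s3.py
```

```text
[-0.84558193  0.22253792 -1.18976398 -0.39577584  0.44889554  0.95934053]
False [ 0.44305657 -0.19950961  0.10139856] 12.15
```

View pics/k_scene.png

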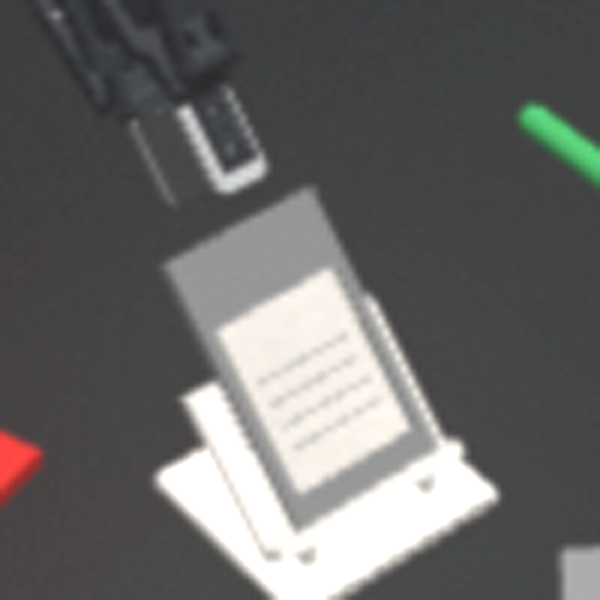

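View pics/k_top.png

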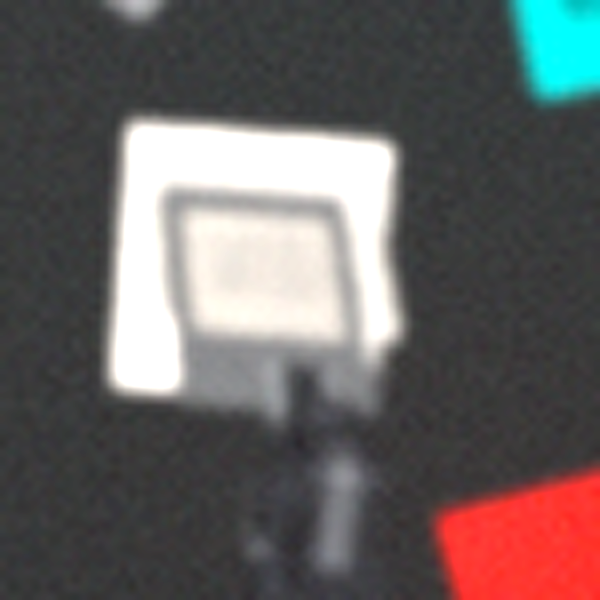

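```bash
cat > s4.py <<'E'
from h import *
p=np.load("p.npy");rp=p[:4];rp[0]=.478
H=hrot(rp[2],a);q=quat(toolrot(H,1))
OFF=.030
def G(d,x=.002): return T(rp,hold([x,.001,d-OFF],rp[3]))[0]
r=bot.move_linear(G(.089),speed=.08,until_force=4)
print(r,bot.read_position(),bot.read_clock())
for n,(l,t,r,b),k in(("scene",(190,220,290,320),6),("top",(345,250,420,325),8)):
    im=bot.camera(n)[:,:,::-1];cv2.imwrite(f"pics/{n}6.png",im);im=im[t:b,l:r]
    im=cv2.resize(im,None,fx=k,fy=k,interpolation=cv2.INTER_CUBIC)
    im=np.clip(im.astype(float)*1.3,0,255).astype(np.uint8)
    cv2.imwrite(f"pics/l_{n}.png",im)
E
python3 s4.py
```

```text
False [ 0.47186535 -0.20248885  0.06659531] 12.975
```

View pics/l_scene.png

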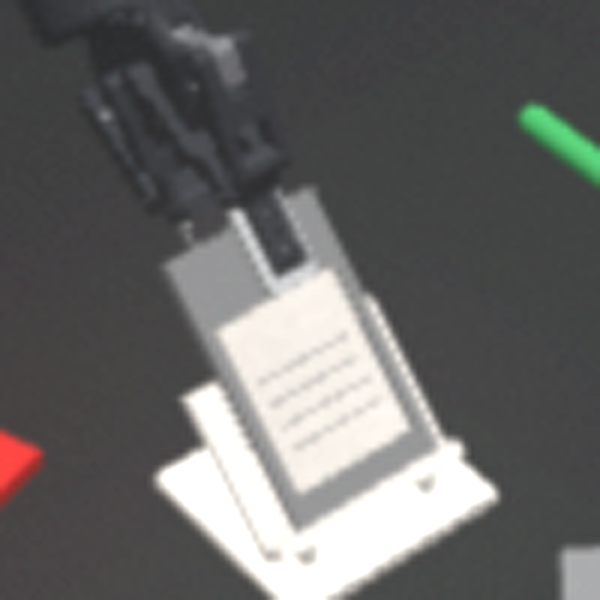

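View pics/l_top.png

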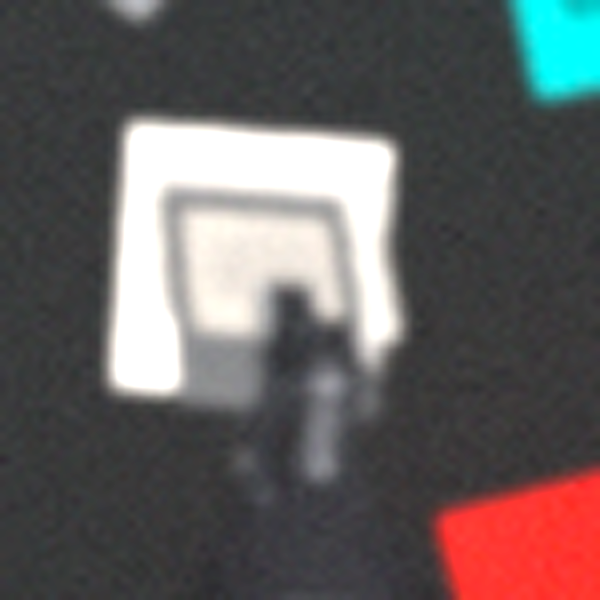

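```bash
cat > s5.py <<'E'
from h import *
f0=bot.read_ft_force()
for o in(.25,.18,0):
    bot.set_gripper(o,grasp_force=20);print(o,bot.read_gripper_width(),(np.array(bot.read_ft_force())-f0).round(2))
print(bot.read_clock())
for n,(l,t,r,b),k in(("scene",(190,220,290,320),6),("top",(345,250,420,325),8)):
    im=bot.camera(n)[:,:,::-1];cv2.imwrite(f"pics/{n}7.png",im);im=im[t:b,l:r]
    im=cv2.resize(im,None,fx=k,fy=k,interpolation=cv2.INTER_CUBIC)
    cv2.imwrite(f"pics/m_{n}.png",np.clip(im.astype(float)*1.3,0,255).astype(np.uint8))
E
python3 s5.py
```

```text
0.25 0.24911878184256767 [0.45 0.77 0.15]
0.18 0.1870943918696789 [ 0.62  0.79 -1.02]
0 0.09261820369023188 [ 0.22 -0.45  0.7 ]
13.8667
```

View pics/m_scene.png

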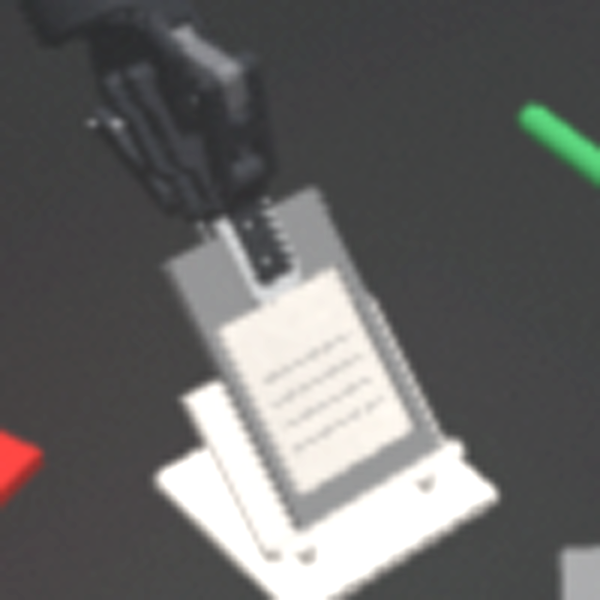

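```bash
cat > s6.py <<'E'
from h import *
p=np.load("p.npy");rp,cp=p[:4],p[4:];print(cp)
bot.set_gripper(0,grasp_force=90)
H=hrot(rp[2],a)
P=np.array(bot.read_position())
P=P+H[:,2]*.03+H[:,0]*.008;bot.move_linear(P,speed=.12)
P=P+[0,0,.17];bot.move_linear(P,speed=.25)
print(bot.read_gripper_width(),bot.read_ft_force(),bot.read_clock())
yaw=.215;S=np.array([.6117,.2749]);q=quat(toolrot(hrot(yaw,0),1))
bot.move_pose([S[0],S[1],.28],q)
bot.move_linear([S[0],S[1],.235],speed=.15)
print(bot.read_position(),bot.read_gripper_width(),bot.read_ft_force(),bot.read_clock())
for n,(l,t,r,b),k in(("scene",(330,80,450,200),6),("top",(160,180,290,290),6)):
    im=bot.camera(n)[:,:,::-1];cv2.imwrite(f"pics/{n}8.png",im);im=im[t:b,l:r]
    im=cv2.resize(im,None,fx=k,fy=k,interpolation=cv2.INTER_CUBIC)
    cv2.imwrite(f"pics/n_{n}.png",im)
E
python3 s6.py
```

```text
[0.50500428 0.25240943 0.21682186]
0.0781171631067318 [-0.15867679 -0.16996345 -2.09591969] 15.425
[0.61177295 0.27386842 0.23541705] 0.08076739297463442 [-0.42193407  1.03694818 -0.22185286] 17.7167
```

```bash
python3 -c "
import cv2
a=cv2.imread('pics/scene8.png')[80:240,310:470];cv2.imwrite('pics/n_scene.png',cv2.resize(a,None,fx=3.7,fy=3.7,interpolation=cv2.INTER_CUBIC))"
```

```text
(no output)
```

View pics/n_scene.png

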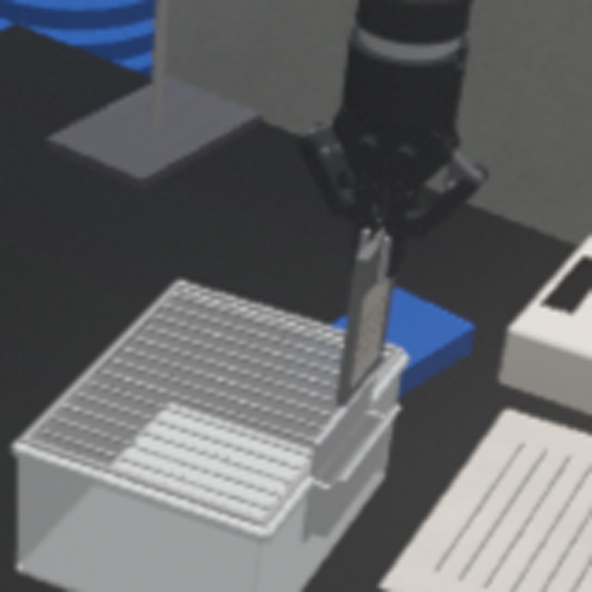

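View pics/n_top.png

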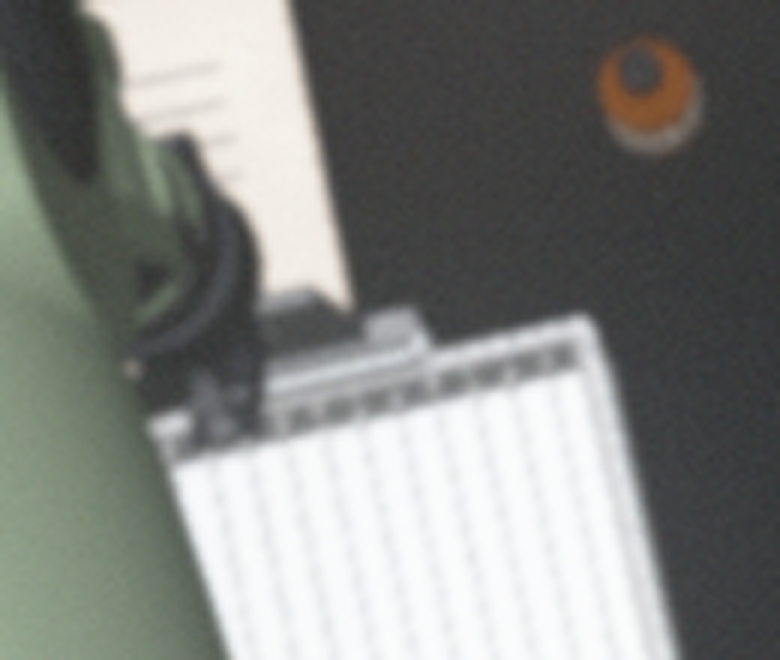

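```bash
cat > ov.py <<'E'
from h import *
def ov(tag,cps,hp,hz,k=8,boxes=(("scene",(370,120,450,215)),("top",(185,215,265,275)))):
    for n,(l,t,r,b) in boxes:
        im=cv2.imread(f"pics/{n}{tag}.png")[t:b,l:r];k2=min(k,int(min(800/(r-l),600/(b-t))*10)/10)
        im=cv2.resize(im,None,fx=k2,fy=k2,interpolation=cv2.INTER_CUBIC)
        def L(P,c):
            u=((proj(n,P)-(l,t)+.5)*k2-.5)
            cv2.polylines(im,[(u*8).round().astype(np.int32).reshape(-1,1,2)],False,c,1,cv2.LINE_AA,3)
        for cp,c in cps:
            L(T(cp,[(.1,.05,.15),(.1,-.05,.15)]),c);L(T(cp,[(.104,.05,.15),(.104,-.05,.15),(.104,-.05,.115),(.116,-.05,.115),(.116,.05,.115)]),c)
            L(T(cp,[(.116,-.05,.115),(.1255,-.05,.127),(.1255,.05,.127)]),c)
            L(T(cp,[(.1,-.13,.12),(.1,.13,.12)]),c)
        if hp is not None:
            for x in(.004,-.004):
                L(T(hp,[(x,-.035,hz),(x,.035,hz),(x,.035,hz+.12),(x,-.035,hz+.12),(x,-.035,hz)]),(0,255,0))
        cv2.imwrite(f"pics/ov_{n}{tag}.png",im)
if __name__=="__main__":
    cs=[((.5004,.2528,.2207),(0,0,255)),((.5079,.2502,.2087),(255,0,255))]
    ov("8",cs,(.6118,.2739,.215),.176)
    ov("7",cs,None,0)
E
python3 ov.py
```

```text
(no output)
```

View pics/ov_scene8.png

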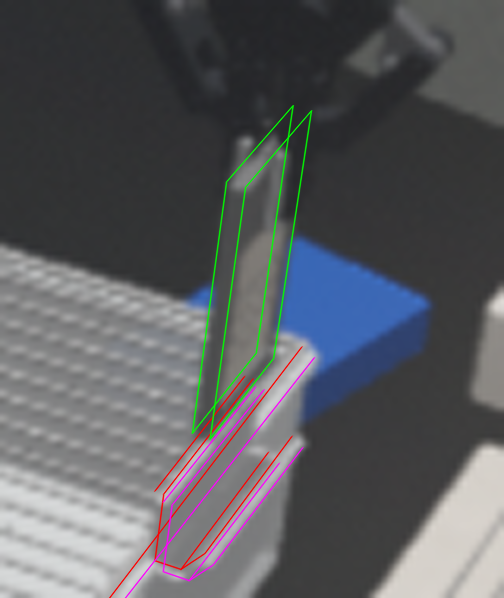

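View pics/ov_scene7.png

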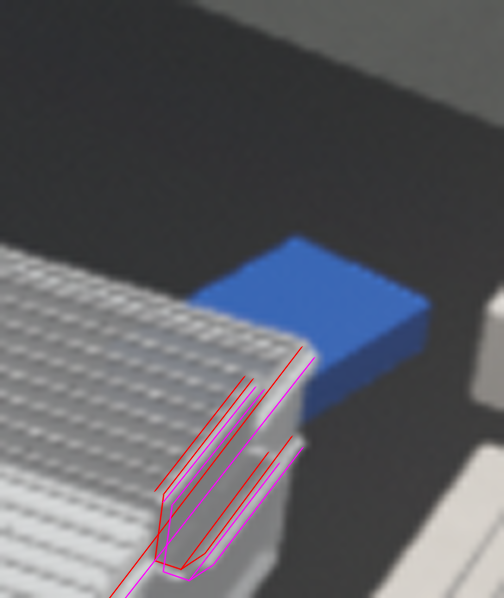

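View pics/ov_top7.png

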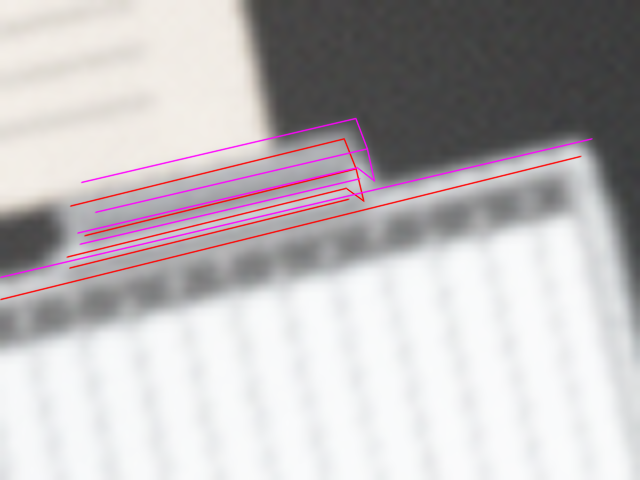

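```bash
cat > s7.py <<'E'
from h import *
yaw=.215;S=np.array([.6117,.2749]);ux=np.array([np.cos(yaw),np.sin(yaw)])
def W(dx,z): return np.r_[S+ux*dx,z]
bot.move_linear(W(.0035,.235),speed=.05)
r=bot.move_linear(W(.0035,.183),speed=.06,until_force=4)
P=np.array(bot.read_position());print("down",r,P,bot.read_ft_force(),bot.read_clock())
if not r:
    bot.wait(.2);f0=np.array(bot.read_ft_force())
    r=bot.move_linear(W(-.009,.183),speed=.012,until_force=4)
    P=np.array(bot.read_position());print("back",r,(P[:2]-S)@ux,P,np.array(bot.read_ft_force())-f0,bot.read_clock())
for n in("scene","top"):
    cv2.imwrite(f"pics/{n}9.png",bot.camera(n)[:,:,::-1])
from ov import ov
ov("9",[((.5045,.2517,.215),(0,0,255))],(P[0],P[1],.215),P[2]-.059)
E
python3 s7.py
```

```text
down False [0.61544412 0.27574251 0.18351891] [-0.43115419 -0.55309284 -1.18380013] 19.0833
back True -0.003593848077971055 [0.60820827 0.27404456 0.18282317] [ 1.97388086 -0.03700441  0.29180726] 19.9833
```

View pics/ov_scene9.png

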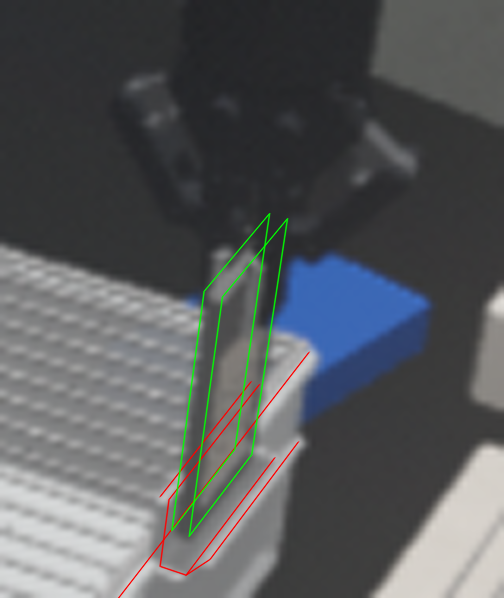

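```bash
cat > s8.py <<'E'
from h import *
yaw=.215;S=np.array([.6117,.2749]);ux=np.array([np.cos(yaw),np.sin(yaw)])
def W(dx,z): return np.r_[S+ux*dx,z]
bot.move_linear(W(-.0013,.183),speed=.02);bot.wait(.15)
f0=np.array(bot.read_ft_force());print(f0)
z=.183
for zt,F in((.158,5),(.150,7),(.146,9),(.138,14)):
    r=bot.move_linear(W(-.0013,zt),speed=.03,until_force=F)
    print(zt,r,bot.read_position(),np.array(bot.read_ft_force())-f0,bot.read_gripper_width(),bot.read_clock())
    if r: break
for n in("scene","top"):
    cv2.imwrite(f"pics/{n}10.png",bot.camera(n)[:,:,::-1])
from ov import ov
P=bot.read_position()
ov("10",[],(P[0],P[1],.215),P[2]-.059)
E
python3 s8.py
```

```text
[ 0.74239672 -1.33515928 -0.78673863]
0.158 False [0.61059238 0.27467671 0.15821542] [-1.32382476  1.240676    1.53340599] 0.07490907969750889 21.5333
0.15 False [0.61109304 0.27485714 0.15076647] [0.49129148 2.05432451 4.14584198] 0.07915030227030297 21.95
0.146 False [0.61110337 0.27485011 0.14686987] [-1.38042187  1.32227918  7.47175398] 0.07880734144107722 22.2333
0.138 True [0.61145989 0.27494557 0.14385808] [-2.27900396  0.92227964  8.26675938] 0.0781145469771627 22.4917
```

View pics/ov_scene10.png

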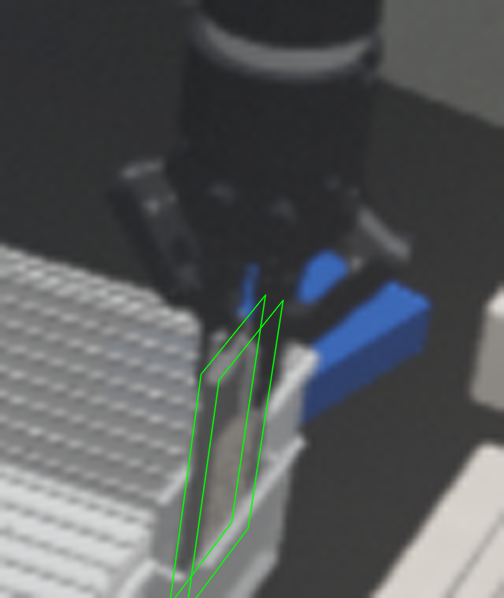

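```bash
cat > s9.py <<'E'
from h import *
yaw=.215;S=np.array([.6117,.2749]);ux=np.array([np.cos(yaw),np.sin(yaw)])
def W(dx,z): return np.r_[S+ux*dx,z]
f0=np.array([ 0.742,-1.335,-0.787])
bot.wait(.2);print("hold",bot.read_position(),np.array(bot.read_ft_force())-f0)
z=bot.read_position()[2]
for i in range(8):
    z-=.001
    bot.move_linear(W(-.0008,z),speed=.01,until_force=15);bot.wait(.1)
    f=np.mean([np.array(bot.read_ft_force()) for _ in range(3)],0)-f0
    print(round(z,4),np.round(bot.read_position(),4),f.round(2),round(bot.read_gripper_width(),4),bot.read_clock())
    if f[2]>20: break
E
python3 s9.py
```

```text
hold [0.61145641 0.27494509 0.1437735 ] [-1.86944797  1.35226968  8.31848728]
0.1428 [0.6112 0.2749 0.144 ] [-2.42  1.79  8.36] 0.0818 23.1417
0.1418 [0.6113 0.2749 0.1434] [-1.65  0.83 10.88] 0.0789 23.4917
0.1408 [0.6115 0.2749 0.1434] [-2.57  0.65 14.29] 0.0783 23.8417
0.1398 [0.6116 0.275  0.1433] [-4.34  0.61 19.31] 0.0745 24.1917
0.1388 [0.6117 0.275  0.1432] [-4.61 -0.09 23.59] 0.0753 24.5417
```

```bash
python3 - <<'E'
from h import *
from ov import ov
for n in("scene","top"):
    cv2.imwrite(f"pics/{n}11.png",bot.camera(n)[:,:,::-1])
P=bot.read_position();q=bot.read_tool_rot()
print(P,R.from_quat(np.r_[q[1:],q[0]]).as_matrix()[:,1].round(4),bot.read_ft_force(),bot.read_moment())
ov("11",[((.5035,.2512,.215),(0,0,255))],(P[0],P[1],.215),P[2]-.059,boxes=(("scene",(350,140,450,240)),))
a1=cv2.imread("pics/scene11.png")[140:240,350:450];cv2.imwrite("pics/z11.png",cv2.resize(a1,None,fx=6,fy=6,interpolation=cv2.INTER_CUBIC))
cv2.imwrite("pics/full11.png",cv2.imread("pics/scene11.png"))
E
```

```text
[0.61176301 0.27501697 0.14327477] [ 0.0069  0.0019 -1.    ] [-5.99017061 -1.60602313 22.39253128] [-0.48847889  1.54809158 -0.02038827]
```

View pics/ov_scene11.png

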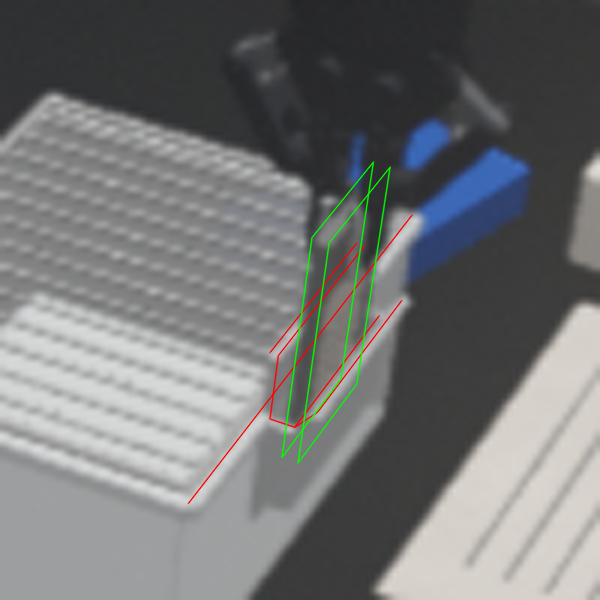

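View pics/z11.png

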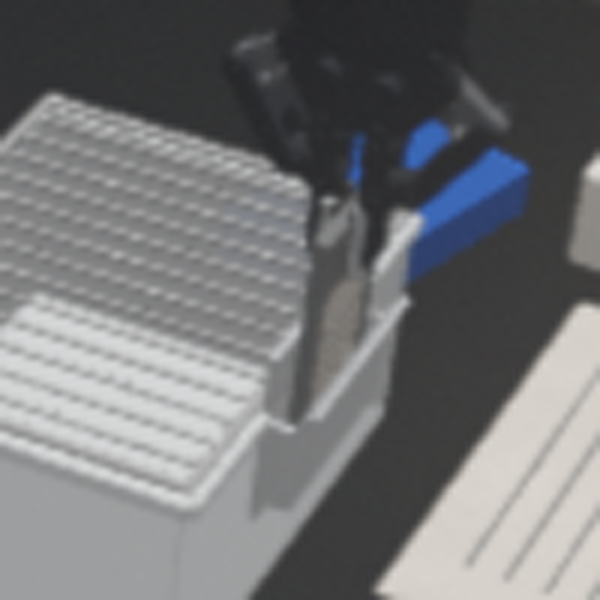

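View pics/full11.png

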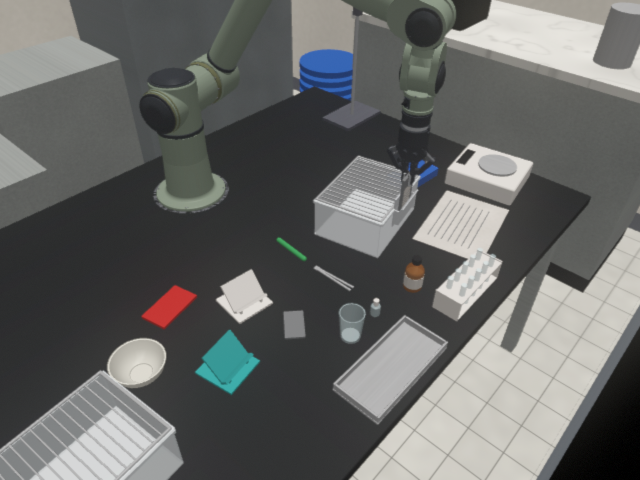

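```bash
python3 - <<'E'
from cell import bot
bot.wait(.3);print(bot.read_position(),bot.read_ft_force(),bot.read_gripper_width(),bot.read_clock())
bot.close_job()
E
```

```text
[0.61173862 0.27504527 0.14325335] [-4.52493576 -1.81835919 22.80554055] 0.07826278444146902 24.9417
the job is handed in; nothing more can be done
```

I took the grey card holder off the white rest and stood it in the cage bracket, card facing away from the cage. I then pressed it down against the spring onto its stop. I handed in at 24.9 s, still gripping at 90 N and pressing down.

**Last checks:**
- **Press depth:** The downward force rose with the spring, then hit a rigid stop at TCP z = 0.1433 m. The expected home height was about 0.144 m. The hold force was about 23 N, against the spring's 9 N maximum.
- **Grip:** The jaw opening matched the 8 mm plate and stayed about the same, so I saw no sign of slipping.
- **Picture:** It shows the holder upright behind the lip. The bottle, beaker, vial, bowl and slide box are in their places.

**What disagreed:**
- **TCP offset:** The reported TCP lies about 30 mm beyond the real fingertips. A light touch on the bench and both cameras showed this, and I corrected for it.
- **Camera mismatch:** The two cameras' pose fits differed by about 8 mm in x. I used the middle, then found the slot by touching the bracket's back plate.
- **Leftover side load:** About 5 N of sideways force and a 0.4° tilt remained at hand-in.
- **Not measured:** I could not read the ejector depth directly. That the holder is fully home is inferred from force and height.

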